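# Stack the pastel tins on the carousel and click it on

## Task

Put the pastel tins away on the six-bay carousel: set the blue tin squarely on the black tin that already stands in the front bay, then the red tin squarely on the blue one, edges in line, setting each down gently rather than dropping it. Then turn the carousel exactly one click anticlockwise (seen from above), so that the empty bay comes to the front where the black tin was, with the column still standing square in its bay and the carousel left resting in its click. Leave the paint bottle and the brush pot where they are.

Things in the scene. Friction and masses are not known exactly. Their poses are not given: they have to be found in the camera images.
- tin_black: closed black tin with a small card of colour swatches on its lid, 96 mm long (its x axis), 60 mm wide (its y axis), 30 mm high, about 0.26 kg; it starts in the front bay of the carousel, the foot of the column; origin: centre of its underside, z up
- tin_blue: closed blue tin with a card of swatches on its lid, 96 mm long (its x axis), 60 mm wide (its y axis), 34 mm high, about 0.24 kg; it starts on the table to the left or right of the carousel; origin: centre of its underside, z up
- tin_red: closed red tin with a card of swatches on its lid, 96 mm long (its x axis), 60 mm wide (its y axis), 26 mm high, about 0.20 kg; it starts on the table on the other side; origin: centre of its underside, z up
- carousel: fixed black foot of the carousel; origin on the turning axis at table height; its -x axis points to its red upright pointer (45 mm high, 175 mm from the axis), which marks the front. The plywood platter turning on it is a disc 326 mm across, upper face 50 mm above the table, with six bays 60 degrees apart, each a light grey pad 100 x 66 mm, 2 mm thick, with a 5 mm high rim around it
- platter (a joint): angle of the platter, rad, positive anticlockwise seen from above; 0 at the start; it has a sprung click stop every 60 degrees (1.047 rad) and draws itself into a stop when let go within about 0.3 rad of it (about 0.3 N m to turn out of a stop)
- bay (a point): centre of the black tin's bay, on the pad's upper face (52 mm above the table), 105 mm from the axis; it turns with the platter; x axis radial (the long side of a tin lies along it), z up
- next_bay (a point): centre of the empty bay, on the pad's upper face (52 mm above the table), 105 mm from the axis, next to the black tin's bay on the robot's left; turns with the platter. The bay to the robot's right of the black tin holds a fixed low white pan tray (12 mm high), the other three fixed jars (50 mm across, 62 mm high)
- handle (a point): middle of the wooden carry handle, on the turning axis, 170 mm above the table: a level bar 72 mm long along this point's x axis (at the start in line with the black tin's bay), 18 mm wide along y, 22 mm high (11 mm above and below this point), on a 14 mm steel post; turns with the platter; grip it across its width from above
- bottle: white paint bottle with a green label, 60 mm across, 150 mm high, standing on the table; a bystander; origin: centre of its underside
- brush_pot: blue pot with three brushes, 72 mm across, 100 mm high, 215 mm with the brushes; a bystander; origin: centre of its underside

How it is judged:
On the way, in this order (a step that is already met when the one before it is completed fails the run):
1. the blue tin rests squarely on the black tin in the front bay and is let go, the carousel not yet turned (horizontal distance between tin_black and bay below 0.012 m and angle between the x axis of tin_black and the x axis of bay, either way round below 0.12 rad and z of tin_black in the frame of bay below 0.004 m and angle between each of tin_black, tin_blue's own z axis and vertical below 0.06 rad and horizontal distance between tin_blue and tin_black below 0.008 m and angle between the x axis of tin_blue and the x axis of tin_black, either way round below 0.1 rad and z of tin_blue in the frame of tin_black between 0.026 and 0.034 m and value of joint platter between -0.2 and 0.2 rad and contact force between the fingers and tin_blue below 0.2 N), for 0.2 s.
2. the red tin rests squarely on the blue tin and is let go, the carousel not yet turned (all of step 1 and horizontal distance between tin_red and tin_blue below 0.008 m and angle between the x axis of tin_red and the x axis of tin_blue, either way round below 0.1 rad and z of tin_red in the frame of tin_blue between 0.03 and 0.038 m and angle between tin_red's own z axis and vertical below 0.06 rad and contact force between the fingers and tin_black below 0.2 N and contact force between the fingers and tin_red below 0.2 N), for 0.2 s.
At the end, for the whole second after the job is handed in: Black tin flat in its bay (within 12 mm, 0.12 rad), blue tin flat on it, red tin flat on the blue one (each within 8 mm and 0.1 rad of the tin below); the platter rests one click anticlockwise of its start (1.047 rad, within 0.08); all at rest (horizontal distance between tin_black and bay below 0.012 m and angle between the x axis of tin_black and the x axis of bay, either way round below 0.12 rad and z of tin_black in the frame of bay below 0.004 m and angle between each of tin_black, tin_blue, tin_red's own z axis and vertical below 0.06 rad and horizontal distance between tin_blue and tin_black below 0.008 m and angle between the x axis of tin_blue and the x axis of tin_black, either way round below 0.1 rad and z of tin_blue in the frame of tin_black between 0.026 and 0.034 m and horizontal distance between tin_red and tin_blue below 0.008 m and angle between the x axis of tin_red and the x axis of tin_blue, either way round below 0.1 rad and z of tin_red in the frame of tin_blue between 0.03 and 0.038 m and value of joint platter between 0.967 and 1.127 rad and linear speed of each of tin_black, tin_blue, tin_red below 0.02 m/s and velocity of joint platter between -0.03 and 0.03 rad/s); the robot touches nothing.
It fails at once if the bottle or the brush pot is shoved more than 25 mm or knocked over (distance of any of bottle, brush_pot from where it was at the start of the episode above 0.025 m or angle between any of bottle, brush_pot's own z axis and vertical above 0.3 rad).
It fails at once if the black tin is dropped or thrown: it moves faster than 0.5 m/s while the fingers do not touch it (linear speed of tin_black above 0.5 m/s and contact force between the fingers and tin_black below 0.1 N).
It fails at once if the blue tin is dropped or thrown: it moves faster than 0.5 m/s while the fingers do not touch it (linear speed of tin_blue above 0.5 m/s and contact force between the fingers and tin_blue below 0.1 N).
It fails at once if the red tin is dropped or thrown: it moves faster than 0.5 m/s while the fingers do not touch it (linear speed of tin_red above 0.5 m/s and contact force between the fingers and tin_red below 0.1 N).
It also fails if it takes over 64 s, if anything falls off the work surface, if the arm or the gripper's body presses on something with over 40 N, if the wrist force passes 120 N, or if a joint passes its speed limit or range.

## Robot

A 6-joint arm with a two-finger parallel gripper is mounted at the origin on the work surface. World frame = base frame: x ahead of the robot, y to its left, z up, the work surface at z = 0. Lengths are in m, angles in rad, forces in N, time in s.
With the tool pointing down it reaches from about 0.35 to 0.975 m from the base axis. Payload 7.1 kg.
Tool frame: the origin (TCP) lies at the very end of the fingers, on their centre line; the grasp point (between the pads) lies 19 mm behind it; z points along the fingers, y is the line along which they close (so a half turn about z gives the same grasp; the last joint's range is limited). The gripper opens to 88 mm and grips with 3 to 60 N. Pads are 20 mm wide; open, the fingers measure 115 mm over their backs; the gripper's body (75 mm by 178 mm) begins 61 mm behind the grasp point.
Start: joints at [1.158, 0.423, 1.63, -0, 1.089, -0.019], TCP at [0.24, 0.577, 0.223] pointing down, gripper open.
Joint ranges: [-3, 3], [-0.9, 2.11], [0.09, 2.58], [-1.31, 4.45], [0.11, 2.69], [-2.54, 2.54]. Speed limits (rad/s): [2.39, 2.39, 3.01, 3.14, 3.14, 3.14].

## Interface

Orientations are given as a unit quaternion [x, y, z, w].
In Python, from workcell import r gives the robot as it stands.
- The arm moves only by the shell command python3 -m creep 'ROWS'. ROWS is JSON, a list of rows, each an object of numbers: "tx", "ty", "tz": the shift along the tool's x, y, z scaled (see below); "turn": the turn about the tool's z scaled (see below); "grip": the opening, from -1 (shut) to 1 (fully open). In form: [{"tx": .., "ty": .., "tz": .., "turn": .., "grip": ..}, ...]. A call has 1 to 20 rows; each row shifts and turns the commanded pose from where the row before left it, along the tool's axes as they then stand; what a row does not reach is not made up. The controller multiplies each number of a shift by 600 mm and each number of a turn by 5 degrees. A row lasts 1/10 s, in which the tool goes at most 50 mm and 8.59 degrees, less where a joint would pass 70% of its speed; a pose out of reach is approached as far as the arm can. A call with a number of a shift or a turn outside -1 to 1 is refused whole. A call with a gripper value outside its range is refused whole. The fingers move at their own pace and stop on an object; the grip force is fixed at half the most. Time passes only in rows, so rows that do not move let the fingers close. It gives the time, the measured TCP pose, the force, the opening and the grip force at its end, in the units of the state.
- r.sense(): the state, without advancing time (a new reading comes with each control period).
- r.snapshot(name): name is "side" or "top"; returns the picture (384x512x3 uint8, blue, green, red); there is no depth.
- r.camera_params(name): a dict with "mtx" (3x3 intrinsics, pixels), "view" (4x4, takes a point from world to camera coordinates). Camera axes: x right, y down, z forward; pixel columns grow to the right and rows downward; lengths in m; the calibration is good to about 2 mm. A picture is of the moment at which its call begins. camera_params takes no time and is no camera call.
- r.close_job(): hands the job in; it is judged then, once.
The state is a dict: "time": time; "q": joint angles; "joint_velocities": joint speeds; "joint_torque": joint torques, N m; "eef_pos": TCP position; "orientation": TCP orientation; "contact_force": force on the tool from outside, world axes, zero at the start; "moment": the same for the moment, N m; "grip_width": finger opening in m; "grip_force": force on a finger pad.
Only numpy, scipy, OpenCV 4.12 (cv2) and the standard library are available. Lean on these libraries where they do the work, as an engineer would, in place of code of your own. Each camera call takes 0.05 s, during which the arm holds its last target. There are 200 camera calls.

## Working session

There is one attempt and no reset: what is moved stays moved. The work goes in short steps, Python scripts to look and compute and a shell command to move; the robot and the scene stay as the last step left them, time stands still between calls to the robot, and variables do not carry over. Pictures are saved under pics/ and viewed, at most 10 in all, crops included, and the job is handed in when it is done.

```bash
mkdir -p pics; ls; python3 - <<'E'
from workcell import r
import cv2, numpy as np
for n in ("side","top"):
    cv2.imwrite(f"pics/{n}0.png", r.snapshot(n)); p=r.camera_params(n); print(n,np.round(p["mtx"],1).tolist(),np.round(p["view"],3).tolist())
s=r.sense();print(s)
a=cv2.imread("pics/side0.png");b=cv2.imread("pics/top0.png")
E
```

```text
pics
side [[455.3, 0.0, 257.1], [0.0, 455.3, 192.7], [0.0, 0.0, 1.0]] [[0.989, -0.145, -0.017, -0.528], [-0.12, -0.744, -0.658, 0.161], [0.083, 0.653, -0.753, 1.401], [0.0, 0.0, 0.0, 1.0]]
top [[427.2, 0.0, 254.2], [0.0, 427.2, 195.1], [0.0, 0.0, 1.0]] [[0.009, -1.0, -0.008, 0.013], [-0.982, -0.007, -0.187, 0.575], [0.187, 0.009, -0.982, 1.39], [0.0, 0.0, 0.0, 1.0]]
{'time': 0.1, 'q': array([ 1.15800485e+00,  4.23790177e-01,  1.63060814e+00,  3.21721603e-06,
        1.08860243e+00, -1.90228311e-02]), 'joint_velocities': array([ 4.05523411e-05, -3.52701526e-03, -2.88082305e-03,  1.61292453e-03,
       -1.39467093e-03, -5.20560975e-05]), 'joint_torque': array([-3.23135791e-04, -5.45619392e+01, -2.74323606e+01,  6.44279947e-02,
        1.87827501e-02,  3.44116458e-06]), 'eef_pos': array([0.23958005, 0.5767094 , 0.22196549]), 'orientation': array([ 1.95615484e-01,  9.80680420e-01, -6.87395025e-04, -1.52222007e-04]), 'contact_force': array([ 0.66542302,  0.13620013, -0.19623933]), 'moment': array([-0.0077587 , -0.01872857,  0.0542089 ]), 'grip_force': 0.0, 'grip_width': 0.08740825626283691}
```

View pics/side0.png

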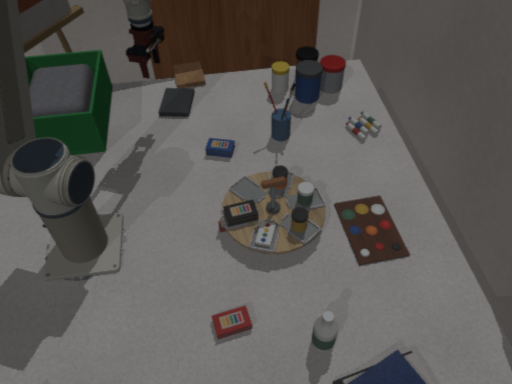

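View pics/top0.png

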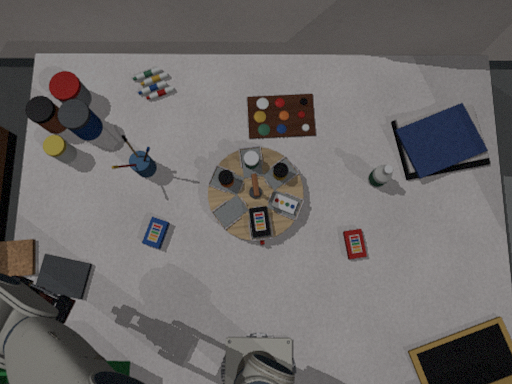

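The side view has blue at (220,147), red at (232,321), black at (241,213) and the handle at (273,183). In the top view they are at (156,233), (355,244), (260,221) and (255,186), with the pointer tip at (262,242). Next I'll segment the tins and fit boxes in both views.

```bash
cat > fit.py <<'E'
import cv2, numpy as np
from scipy.optimize import minimize
from workcell import r
P={n:r.camera_params(n) for n in("side","top")}
def proj(n,X):
    X=np.atleast_2d(X); V=np.array(P[n]["view"]); c=X@V[:3,:3].T+V[:3,3]; u=c@np.array(P[n]["mtx"]).T
    return u[:,:2]/u[:,2:]
def tri(uv):
    A=[]
    for n,(u,v) in uv.items():
        M=np.array(P[n]["mtx"])@np.array(P[n]["view"])[:3]; A+=[u*M[2]-M[0],v*M[2]-M[1]]
    A=np.array(A); return np.linalg.lstsq(A[:,:3],-A[:,3],rcond=None)[0]
def mask(img,col,roi):
    h=cv2.cvtColor(img,cv2.COLOR_BGR2HSV); H,S,V=cv2.split(h)
    m={"blue":(H>100)&(H<130)&(S>120),"red":((H<8)|(H>170))&(S>140),"black":V<55}[col]
    o=np.zeros(m.shape,np.uint8); x,y,w,hh=roi; o[y:y+hh,x:x+w]=m[y:y+hh,x:x+w]
    k,l,s,_=cv2.connectedComponentsWithStats(o); b=1+np.argmax(s[1:,4]); o=(l==b).astype(np.uint8)
    c=np.vstack(cv2.findContours(o,0,2)[0]); return cv2.fillConvexPoly(o,cv2.convexHull(c),1)
def box(p,h):
    x,y,z,a=p; c,s=np.cos(a),np.sin(a)
    return np.array([[x+c*i*.048-s*j*.03,y+s*i*.048+c*j*.03,z+k*h] for i in(1,-1) for j in(1,-1) for k in(0,1)])
K=8
def hullmask(n,p,h,o,sz):
    q=cv2.convexHull(((proj(n,box(p,h))-o+.5)*K).astype(np.float32))
    m=np.zeros((sz*K,sz*K),np.uint8); cv2.fillConvexPoly(m,np.round(q*16).astype(int),255,shift=4)
    return cv2.resize(m,(sz,sz),interpolation=cv2.INTER_AREA)/255.
def fit(masks,p0,h,sz=64):
    O={n:np.round(proj(n,p0[:3])[0])-sz//2 for n in masks}
    C={n:m[int(O[n][1]):int(O[n][1])+sz,int(O[n][0]):int(O[n][0])+sz] for n,m in masks.items()}
    sc=np.array([.01,.01,.01,.1])
    f=lambda d:sum(np.sum((hullmask(n,p0+d*sc,h,O[n],sz)-C[n])**2) for n in masks)
    sim=np.vstack([np.zeros(4),np.eye(4)])
    best=min((minimize(f,np.zeros(4),method="Nelder-Mead",options=dict(initial_simplex=s*sim,maxiter=400)) for s in(1,-1,2)),key=lambda q:q.fun)
    return p0+best.x*sc,best.fun,{n:int(C[n].sum()) for n in C}
E
python3 - <<'E'
from fit import *
I={n:cv2.imread(f"pics/{n}0.png") for n in("side","top")}
R={"blue":(.034,dict(side=(195,130,50,35),top=(135,210,45,45))),"red":(.026,dict(side=(205,300,55,45),top=(335,220,40,45))),"black":(.030,dict(side=(218,195,44,34),top=(245,202,28,36)))}
C={"blue":dict(side=(220,147),top=(156,233)),"red":dict(side=(232,321),top=(355,244)),"black":dict(side=(241,213),top=(260,221))}
vis=[]
for c,(h,roi) in R.items():
    M={n:mask(I[n],c,roi[n]) for n in I}
    X=tri(C[c]); print(c,"tri lid",X.round(3))
    a0={"blue":-.3,"red":.1,"black":0}[c]
    p,e,ar=fit(M,np.array([*X[:2],X[2]-h,a0]),h); print(c,p.round(4),e,ar)
    row=[]
    for n in("side","top"):
        x,y,w,hh=roi[n]; cx,cy=x+w//2,y+hh//2
        im=cv2.resize(I[n][cy-25:cy+25,cx-25:cx+25],None,fx=8,fy=8,interpolation=cv2.INTER_CUBIC)
        q=cv2.convexHull(((proj(n,box(p,h))-(cx-25,cy-25)+.5)*8).astype(np.float32)).astype(int)
        cv2.polylines(im,[q],True,(0,255,0),1); row.append(im)
    vis.append(cv2.resize(np.vstack(row),None,fx=.66,fy=.66))
cv2.imwrite("pics/fit0.png",np.hstack(vis))
print("handle",tri(dict(side=(273,183),top=(255,186))),"pointer",tri(dict(side=(222,225),top=(262,242))))
E
```

```text
blue tri lid [0.448 0.352 0.017]
blue [ 0.4501  0.3569 -0.0087 -0.3047] 217.01476355247985 {'side': 298, 'top': 531}
red tri lid [ 0.417 -0.325  0.017]
red [ 0.4168 -0.3244 -0.0034  0.1498] 226.039815455594 {'side': 711, 'top': 528}
black tri lid [ 0.485 -0.003  0.066]
black [ 4.824e-01 -2.000e-04  4.790e-02  1.363e-01] 51.80444444444444 {'side': 692, 'top': 592}
handle [0.58401336 0.01430557 0.16500769] pointer [ 0.42084917 -0.00978493  0.02670584]
```

View pics/fit0.png

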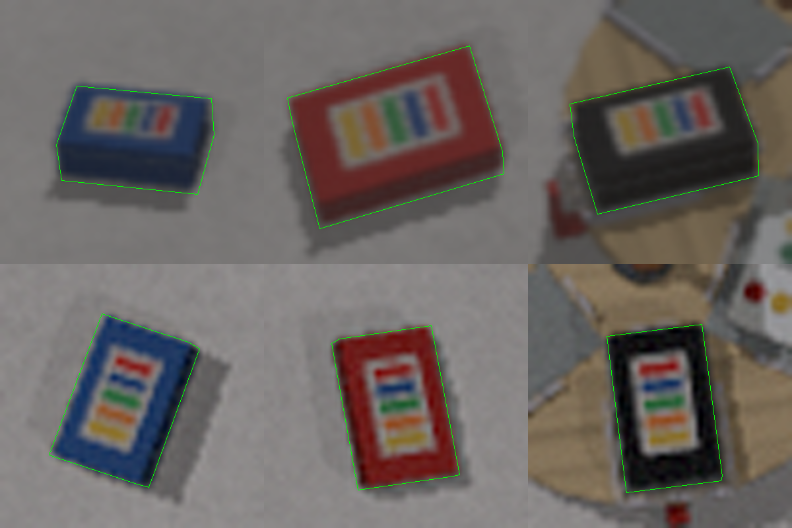

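The boxes line up with the tins in both views, and black's yaw of 0.136 matches the axis direction given by the handle. The blue and red masks were too tight, so I'll loosen the thresholds, refit, and work out the move.

```bash
sed -i 's/(S>120)/(S>75)/; s/(S>140)/(S>100)/' fit.py; python3 - <<'E'
from fit import *
I={n:cv2.imread(f"pics/{n}0.png") for n in("side","top")}
R={"blue":(.034,dict(side=(195,130,50,35),top=(135,210,45,45)),[.450,.357,0,-.3]),"red":(.026,dict(side=(205,300,55,45),top=(335,220,40,45)),[.417,-.324,0,.15]),"black":(.030,dict(side=(218,195,44,34),top=(245,202,28,36)),[.482,0,.05,.13])}
for c,(h,roi,p0) in R.items():
    M={n:mask(I[n],c,roi[n]) for n in I}
    p,e,ar=fit(M,np.array(p0),h); print(c,p.round(4),round(e,1),ar)
# handle: brown-orange mask centroid
for n,(x,y,w,h) in dict(side=(258,172,32,22),top=(245,168,20,34)).items():
    hs=cv2.cvtColor(I[n],cv2.COLOR_BGR2HSV)[y:y+h,x:x+w]
    m=((hs[...,0]<14)&(hs[...,1]>110)).astype(np.uint8)
    k,l,s,ce=cv2.connectedComponentsWithStats(m);b=1+np.argmax(s[1:,4]);print(n,ce[b]+(x,y),s[b])
from scipy.spatial.transform import Rotation as T
print(T.from_quat(r.sense()["orientation"]).as_matrix().round(3).tolist())
E
```

```text
blue [ 0.4491  0.3552 -0.0029 -0.3086] 47.8 {'side': 463, 'top': 559}
red [ 4.170e-01 -3.240e-01  1.000e-04  1.619e-01] 56.7 {'side': 873, 'top': 557}
black [ 4.825e-01 -2.000e-04  4.790e-02  1.364e-01] 51.9 {'side': 692, 'top': 592}
side [275.38461538 182.24102564] [  4   4  25  13 195]
top [254.93693694 184.85585586] [  7   6   8  22 111]
[[-0.923, 0.384, -0.001], [0.384, 0.923, -0.001], [0.0, -0.001, -1.0]]
```

Heights check out: blue and red sit at about 0 and black at about 0.048, against the expected 0, 0 and 0.052. Next is a small helper for distances in tool units.

```bash
cat > to.py <<'E'
import sys, numpy as np
from workcell import r
from scipy.spatial.transform import Rotation as T
x,y,z,h=map(float,sys.argv[1:5]) # target TCP, heading of tin long axis rad
s=r.sense(); R=T.from_quat(s["orientation"]).as_matrix()
psi=np.arctan2(R[1,0],R[0,0]); d=(h-psi+np.pi/2)%np.pi-np.pi/2
tf=psi+d; X=np.array([np.cos(tf),np.sin(tf)]);Y=np.array([X[1],-X[0]]); D=np.array([x,y,z])-s["eef_pos"]
print("t",round(s["time"],2),"pos",s["eef_pos"].round(4),"q6",s["q"][5].round(2),"w",round(s["grip_width"],4),"F",s["contact_force"].round(1),"tilt",R[:,2].round(3))
print("turn units %.3f (rows of 5deg) then tx %.4f ty %.4f tz %.4f"%(-np.degrees(d)/5,D[:2]@X/.6,D[:2]@Y/.6,-D[2]/.6))
E
python3 to.py .449 .355 .06 -.309
```

```text
t 0.1 pos [0.2396 0.5767 0.222 ] q6 -0.02 w 0.0874 F [ 0.7  0.1 -0.2] tilt [-0.001 -0.001 -1.   ]
turn units -0.971 (rows of 5deg) then tx -0.4449 ty -0.2459 tz 0.2699
```

```bash
python3 -m creep '[{"tx":0,"ty":0,"tz":0,"turn":-0.97,"grip":1},{"tx":-0.0445,"ty":-0.0246,"tz":0.01,"turn":0,"grip":1},{"tx":-0.0445,"ty":-0.0246,"tz":0.02,"turn":0,"grip":1},{"tx":-0.0445,"ty":-0.0246,"tz":0.02,"turn":0,"grip":1},{"tx":-0.0445,"ty":-0.0246,"tz":0.02,"turn":0,"grip":1},{"tx":-0.0445,"ty":-0.0246,"tz":0.02,"turn":0,"grip":1},{"tx":-0.0445,"ty":-0.0246,"tz":0.02,"turn":0,"grip":1},{"tx":-0.0445,"ty":-0.0246,"tz":0.02,"turn":0,"grip":1},{"tx":-0.0445,"ty":-0.0246,"tz":0.02,"turn":0,"grip":1},{"tx":-0.0445,"ty":-0.0246,"tz":0.02,"turn":0,"grip":1},{"tx":-0.0445,"ty":-0.0246,"tz":0.02,"turn":0,"grip":1},{"tx":0,"ty":0,"tz":0,"turn":0,"grip":1},{"tx":0,"ty":0,"tz":0,"turn":0,"grip":1},{"tx":0,"ty":0,"tz":0,"turn":0,"grip":1}]'; python3 to.py .449 .355 .008 -.309
```

```text
time: 1.5
eef_pos: [0.4488, 0.356, 0.1089]
orientation: [0.154, 0.988, 0.0, 0.0]
contact_force: [0.1, 0.2, -0.6]
grip_width: 0.0878
grip_force: 0.0
t 1.5 pos [0.4488 0.356  0.1089] q6 -0.61 w 0.0878 F [ 0.1  0.2 -0.6] tilt [ 0.  0. -1.]
turn units 0.003 (rows of 5deg) then tx -0.0008 ty -0.0015 tz 0.1682
```

```bash
python3 -m creep '[{"tx":-0.0008,"ty":-0.0015,"tz":0.03,"turn":0,"grip":1},{"tx":0,"ty":0,"tz":0.04,"turn":0,"grip":1},{"tx":0,"ty":0,"tz":0.04,"turn":0,"grip":1},{"tx":0,"ty":0,"tz":0.03,"turn":0,"grip":1},{"tx":0,"ty":0,"tz":0.02,"turn":0,"grip":1},{"tx":0,"ty":0,"tz":0.008,"turn":0,"grip":1},{"tx":0,"ty":0,"tz":0,"turn":0,"grip":1},{"tx":0,"ty":0,"tz":0,"turn":0,"grip":0.2},{"tx":0,"ty":0,"tz":0,"turn":0,"grip":0},{"tx":0,"ty":0,"tz":0,"turn":0,"grip":-0.2},{"tx":0,"ty":0,"tz":0,"turn":0,"grip":-0.2},{"tx":0,"ty":0,"tz":0,"turn":0,"grip":-0.2},{"tx":0,"ty":0,"tz":0,"turn":0,"grip":-0.2}]'; python3 to.py .449 .355 .18 -.309
```

```text
time: 2.8
eef_pos: [0.4496, 0.3544, 0.0084]
orientation: [0.154, 0.988, 0.0, 0.0]
contact_force: [-1.0, -1.6, 5.7]
grip_width: 0.0597
grip_force: 30.0
t 2.8 pos [0.4496 0.3544 0.0084] q6 -0.61 w 0.0597 F [-1.  -1.6  5.7] tilt [ 0.  0. -1.]
turn units -0.002 (rows of 5deg) then tx 0.0013 ty 0.0007 tz -0.2860
```

```bash
python3 -m creep '[{"tx":0,"ty":0,"tz":-0.01,"turn":0,"grip":-0.2},{"tx":0,"ty":0,"tz":-0.03,"turn":0,"grip":-0.2},{"tx":0,"ty":0,"tz":-0.04,"turn":0,"grip":-0.2},{"tx":0,"ty":0,"tz":-0.04,"turn":-0.3,"grip":-0.2},{"tx":0,"ty":0,"tz":-0.04,"turn":-0.8,"grip":-0.2},{"tx":0,"ty":0,"tz":-0.04,"turn":-0.8,"grip":-0.2},{"tx":0,"ty":0,"tz":-0.04,"turn":-0.8,"grip":-0.2},{"tx":0,"ty":0,"tz":-0.03,"turn":-0.8,"grip":-0.2},{"tx":0,"ty":0,"tz":-0.016,"turn":-0.8,"grip":-0.2},{"tx":0,"ty":0,"tz":0,"turn":-0.5,"grip":-0.2},{"tx":0,"ty":0,"tz":0,"turn":-0.3,"grip":-0.2},{"tx":0,"ty":0,"tz":0,"turn":0,"grip":-0.2},{"tx":0,"ty":0,"tz":0,"turn":0,"grip":-0.2}]'; python3 to.py .4825 0 .13 .136
```

```text
time: 4.1
eef_pos: [0.4491, 0.3541, 0.179]
orientation: [-0.067, 0.998, -0.0, -0.0]
contact_force: [1.5, 0.3, -2.8]
grip_width: 0.0598
grip_force: 30.0
t 4.1 pos [0.4491 0.3541 0.179 ] q6 -1.06 w 0.0598 F [ 1.5  0.3 -2.8] tilt [-0.001 -0.001 -1.   ]
turn units -0.011 (rows of 5deg) then tx 0.0248 ty -0.5922 tz 0.0817
```

```bash
python3 -m creep '[{"tx":0,"ty":-0.02,"tz":0,"turn":0,"grip":-0.2},{"tx":0,"ty":-0.04,"tz":0,"turn":0,"grip":-0.2},{"tx":0.00225,"ty":-0.045,"tz":0,"turn":0,"grip":-0.2},{"tx":0.00225,"ty":-0.045,"tz":0,"turn":0,"grip":-0.2},{"tx":0.00225,"ty":-0.045,"tz":0,"turn":0,"grip":-0.2},{"tx":0.00225,"ty":-0.045,"tz":0,"turn":0,"grip":-0.2},{"tx":0.00225,"ty":-0.045,"tz":0,"turn":0,"grip":-0.2},{"tx":0.00225,"ty":-0.045,"tz":0,"turn":0,"grip":-0.2},{"tx":0.00225,"ty":-0.045,"tz":0,"turn":0,"grip":-0.2},{"tx":0.00225,"ty":-0.045,"tz":0,"turn":0,"grip":-0.2},{"tx":0.00225,"ty":-0.045,"tz":0,"turn":0,"grip":-0.2},{"tx":0.00225,"ty":-0.045,"tz":0,"turn":0,"grip":-0.2},{"tx":0.00225,"ty":-0.045,"tz":0,"turn":0,"grip":-0.2},{"tx":0,"ty":-0.02,"tz":0,"turn":0,"grip":-0.2},{"tx":0,"ty":-0.0172,"tz":0,"turn":0,"grip":-0.2},{"tx":0,"ty":0,"tz":0,"turn":0,"grip":-0.2},{"tx":0,"ty":0,"tz":0,"turn":0,"grip":-0.2}]'; python3 to.py .4825 0 .10 .136
python3 - <<'E'
from workcell import r
import cv2,numpy as np
a=[r.snapshot(n) for n in("side","top")]
cv2.imwrite("pics/s1.png",a[0]);cv2.imwrite("pics/t1.png",a[1])
cv2.imwrite("pics/c1.png",np.hstack([cv2.resize(a[0][110:270,160:320],None,fx=2.4,fy=2.4),cv2.resize(a[1][150:310,180:340],None,fx=2.4,fy=2.4)]))
E
```

```text
time: 5.8
eef_pos: [0.4827, 0.0006, 0.1794]
orientation: [-0.068, 0.998, 0.0, -0.0]
contact_force: [-0.5, 0.2, -2.2]
grip_width: 0.0597
grip_force: 30.0
t 5.8 pos [0.4827 0.0006 0.1794] q6 -1.73 w 0.0597 F [-0.5  0.2 -2.2] tilt [-0.  0. -1.]
turn units -0.003 (rows of 5deg) then tx 0.0005 ty -0.0010 tz 0.1323
```

View pics/c1.png

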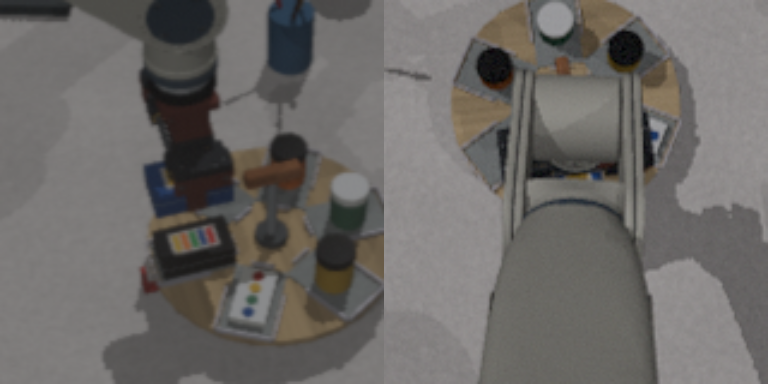

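In the side crop the blue tin hangs above the black one, clear of the handle. I'll check how it sits in the grip by comparing its ends with the prediction.

```bash
python3 - <<'E'
from fit import *
im=cv2.imread("pics/s1.png"); h=cv2.cvtColor(im,cv2.COLOR_BGR2HSV)
m=np.zeros(h.shape[:2],np.uint8); m[170:205,215:262]=((h[...,0]>100)&(h[...,0]<130)&(h[...,1]>90))[170:205,215:262]
c=cv2.convexHull(np.vstack(cv2.findContours(m,0,2)[0]))[:,0]
print("mask",c.min(0),c.max(0))
M={"side":cv2.fillConvexPoly(m*0,c,1)}
q=proj("side",box([.4827,.0006,.171,.136],.034)); print("pred",q.min(0),q.max(0))
q=proj("side",box([.4925,.0020,.171,.136],.034)); print("pred+1cm",q.min(0),q.max(0))
E
```

```text
mask [221 178] [256 199]
pred [219.21108175 170.46828363] [257.60114088 200.67060171]
pred+1cm [222.5873094 169.7309713] [260.9165535  199.87620346]
```

```bash
python3 -m creep '[{"tx":0.0005,"ty":-0.001,"tz":0.02,"turn":0,"grip":-0.2},{"tx":0,"ty":0,"tz":0.03,"turn":0,"grip":-0.2},{"tx":0,"ty":0,"tz":0.03,"turn":0,"grip":-0.2},{"tx":0,"ty":0,"tz":0.025,"turn":0,"grip":-0.2},{"tx":0,"ty":0,"tz":0.02,"turn":0,"grip":-0.2},{"tx":0,"ty":0,"tz":0.01,"turn":0,"grip":-0.2},{"tx":0,"ty":0,"tz":0.005,"turn":0,"grip":-0.2},{"tx":0,"ty":0,"tz":0.0017,"turn":0,"grip":-0.2},{"tx":0,"ty":0,"tz":0.0017,"turn":0,"grip":-0.2},{"tx":0,"ty":0,"tz":0,"turn":0,"grip":-0.2},{"tx":0,"ty":0,"tz":0,"turn":0,"grip":-0.2}]'; python3 to.py .4825 0 .09 .136
```

```text
time: 7.0
eef_pos: [0.4829, -0.0004, 0.0938]
orientation: [-0.068, 0.998, -0.0, 0.0]
contact_force: [0.4, 0.3, -2.1]
grip_width: 0.0598
grip_force: 30.0
t 7.0 pos [ 4.829e-01 -4.000e-04  9.380e-02] q6 -1.73 w 0.0598 F [ 0.4  0.3 -2.1] tilt [ 0.001 -0.    -1.   ]
turn units -0.002 (rows of 5deg) then tx 0.0006 ty 0.0008 tz 0.0064
```

```bash
python3 -m creep '[{"tx":0,"ty":0,"tz":0.0025,"turn":0,"grip":-0.2},{"tx":0,"ty":0,"tz":0.0017,"turn":0,"grip":-0.2},{"tx":0,"ty":0,"tz":0,"turn":0,"grip":-0.2},{"tx":0,"ty":0,"tz":0,"turn":0,"grip":-0.2}]';  python3 -m creep '[{"tx":0,"ty":0,"tz":0.0012,"turn":0,"grip":-0.2},{"tx":0,"ty":0,"tz":0,"turn":0,"grip":-0.2},{"tx":0,"ty":0,"tz":0,"turn":0,"grip":-0.2}]'
```

```text
time: 7.4
eef_pos: [0.4826, -0.0004, 0.0909]
orientation: [-0.068, 0.998, 0.0, -0.0]
contact_force: [-0.2, -0.0, -1.6]
grip_width: 0.0599
grip_force: 30.0
time: 7.7
eef_pos: [0.4827, -0.0004, 0.0903]
orientation: [-0.068, 0.998, -0.0, 0.0]
contact_force: [-1.6, -0.1, 1.2]
grip_width: 0.0597
grip_force: 30.0
```

Contact shows in the force reading (-2 N to +1 N at z = 0.0903). Release and go up.

```bash
python3 -m creep '[{"tx":0,"ty":0,"tz":0.0006,"turn":0,"grip":-0.2},{"tx":0,"ty":0,"tz":0,"turn":0,"grip":0.4},{"tx":0,"ty":0,"tz":0,"turn":0,"grip":0.7},{"tx":0,"ty":0,"tz":0,"turn":0,"grip":1},{"tx":0,"ty":0,"tz":0,"turn":0,"grip":1},{"tx":0,"ty":0,"tz":-0.01,"turn":0,"grip":1},{"tx":0,"ty":0,"tz":-0.03,"turn":0,"grip":1},{"tx":0,"ty":0,"tz":-0.04,"turn":0,"grip":1},{"tx":0,"ty":0,"tz":-0.04,"turn":0,"grip":1},{"tx":0,"ty":0,"tz":-0.04,"turn":0,"grip":1},{"tx":0,"ty":0,"tz":-0.03,"turn":0,"grip":1},{"tx":0,"ty":0,"tz":0,"turn":0,"grip":1},{"tx":0,"ty":0,"tz":0,"turn":0,"grip":1}]'; python3 to.py .417 -.324 .1 .162
```

```text
time: 9.0
eef_pos: [0.4825, -0.0004, 0.2038]
orientation: [-0.068, 0.998, -0.0, 0.0]
contact_force: [0.1, -0.2, 0.3]
grip_width: 0.0878
grip_force: 0.0
t 9.0 pos [ 4.825e-01 -4.000e-04  2.038e-01] q6 -1.73 w 0.0878 F [ 0.1 -0.2  0.3] tilt [ 0.001  0.    -1.   ]
turn units -0.299 (rows of 5deg) then tx 0.1948 ty -0.5147 tz 0.1731
```

I'll flip the wrist half a turn now: the red pick gets wrist range, and so does the handle turn later. The gripper is well above everything here.

```bash
python3 -m creep '[{"turn":1,"tx":0,"ty":0,"tz":0,"grip":1},{"turn":1,"tx":0,"ty":0,"tz":0,"grip":1},{"turn":1,"tx":0,"ty":0,"tz":0,"grip":1},{"turn":1,"tx":0,"ty":0,"tz":0,"grip":1},{"turn":1,"tx":0,"ty":0,"tz":0,"grip":1},{"turn":1,"tx":0,"ty":0,"tz":0,"grip":1},{"turn":1,"tx":0,"ty":0,"tz":0,"grip":1},{"turn":1,"tx":0,"ty":0,"tz":0,"grip":1},{"turn":1,"tx":0,"ty":0,"tz":0,"grip":1},{"turn":1,"tx":0,"ty":0,"tz":0,"grip":1},{"turn":1,"tx":0,"ty":0,"tz":0,"grip":1},{"turn":1,"tx":0,"ty":0,"tz":0,"grip":1},{"turn":1,"tx":0,"ty":0,"tz":0,"grip":1},{"turn":1,"tx":0,"ty":0,"tz":0,"grip":1},{"turn":1,"tx":0,"ty":0,"tz":0,"grip":1},{"turn":1,"tx":0,"ty":0,"tz":0,"grip":1},{"turn":1,"tx":0,"ty":0,"tz":0,"grip":1},{"turn":1,"tx":0,"ty":0,"tz":0,"grip":1}]' >/dev/null; python3 -m creep '[{"turn":1,"tx":0,"ty":0,"tz":0,"grip":1},{"turn":1,"tx":0,"ty":0,"tz":0,"grip":1},{"turn":1,"tx":0,"ty":0,"tz":0,"grip":1},{"turn":1,"tx":0,"ty":0,"tz":0,"grip":1},{"turn":1,"tx":0,"ty":0,"tz":0,"grip":1},{"turn":1,"tx":0,"ty":0,"tz":0,"grip":1},{"turn":1,"tx":0,"ty":0,"tz":0,"grip":1},{"turn":1,"tx":0,"ty":0,"tz":0,"grip":1},{"turn":1,"tx":0,"ty":0,"tz":0,"grip":1},{"turn":1,"tx":0,"ty":0,"tz":0,"grip":1},{"turn":1,"tx":0,"ty":0,"tz":0,"grip":1},{"turn":1,"tx":0,"ty":0,"tz":0,"grip":1},{"turn":1,"tx":0,"ty":0,"tz":0,"grip":1},{"turn":1,"tx":0,"ty":0,"tz":0,"grip":1},{"turn":1,"tx":0,"ty":0,"tz":0,"grip":1},{"turn":1,"tx":0,"ty":0,"tz":0,"grip":1},{"turn":1,"tx":0,"ty":0,"tz":0,"grip":1},{"turn":0.7,"tx":0,"ty":0,"tz":0,"grip":1},{"turn":0,"tx":0,"ty":0,"tz":0,"grip":1},{"turn":0,"tx":0,"ty":0,"tz":0,"grip":1}]'; python3 to.py .417 -.324 .1 .162
```

```text
time: 12.8
eef_pos: [0.482, -0.0003, 0.2029]
orientation: [0.997, 0.082, -0.001, -0.0]
contact_force: [0.1, 0.8, -0.2]
grip_width: 0.0878
grip_force: 0.0
t 12.8 pos [ 4.820e-01 -3.000e-04  2.029e-01] q6 1.38 w 0.0878 F [ 0.1  0.8 -0.2] tilt [-0.002  0.    -1.   ]
turn units 0.021 (rows of 5deg) then tx -0.1939 ty 0.5149 tz 0.1714
```

```bash
python3 -m creep '[{"tx":-0.0162,"ty":0.0429,"tz":0,"turn":0,"grip":1},{"tx":-0.0162,"ty":0.0429,"tz":0,"turn":0,"grip":1},{"tx":-0.0162,"ty":0.0429,"tz":0,"turn":0,"grip":1},{"tx":-0.0162,"ty":0.0429,"tz":0,"turn":0,"grip":1},{"tx":-0.0162,"ty":0.0429,"tz":0,"turn":0,"grip":1},{"tx":-0.0162,"ty":0.0429,"tz":0,"turn":0,"grip":1},{"tx":-0.0162,"ty":0.0429,"tz":0.02,"turn":0,"grip":1},{"tx":-0.0162,"ty":0.0429,"tz":0.02,"turn":0,"grip":1},{"tx":-0.0162,"ty":0.0429,"tz":0.02,"turn":0,"grip":1},{"tx":-0.0162,"ty":0.0429,"tz":0.02,"turn":0,"grip":1},{"tx":-0.0162,"ty":0.0429,"tz":0.02,"turn":0,"grip":1},{"tx":-0.0162,"ty":0.0429,"tz":0.02,"turn":0,"grip":1},{"tx":0,"ty":0,"tz":0,"turn":0,"grip":1},{"tx":0,"ty":0,"tz":0,"turn":0,"grip":1},{"tx":0,"ty":0,"tz":0,"turn":0,"grip":1}]'; python3 to.py .417 -.324 .005 .162
python3 - <<'E'
from fit import *
I={n:r.snapshot(n) for n in("side","top")}
for n in I: cv2.imwrite(f"pics/{n}2.png",I[n])
from scipy.optimize import minimize
M={"side":mask(I["side"],"blue",(215,188,52,34)),"top":mask(I["top"],"blue",(240,198,40,40))}
print(fit(M,np.array([.4825,0,.082,.136]),.034))
cv2.imwrite("pics/c2.png",np.hstack([cv2.resize(I["side"][160:260,190:290],None,fx=4,fy=4),cv2.resize(I["top"][170:270,210:310],None,fx=4,fy=4)]))
E
```

```text
time: 14.3
eef_pos: [0.4174, -0.3233, 0.1319]
orientation: [0.997, 0.081, -0.0, -0.0]
contact_force: [0.8, 0.2, -0.2]
grip_width: 0.088
grip_force: 0.0
t 14.3 pos [ 0.4174 -0.3233  0.1319] q6 0.73 w 0.088 F [ 0.8  0.2 -0.2] tilt [-0.  0. -1.]
turn units 0.011 (rows of 5deg) then tx -0.0008 ty 0.0010 tz 0.2115
(array([ 4.82357633e-01, -2.03956305e-04,  8.02374784e-02,  1.22916806e-01]), np.float64(606.9920030757401), {'side': 144, 'top': 598})
```

View pics/c2.png

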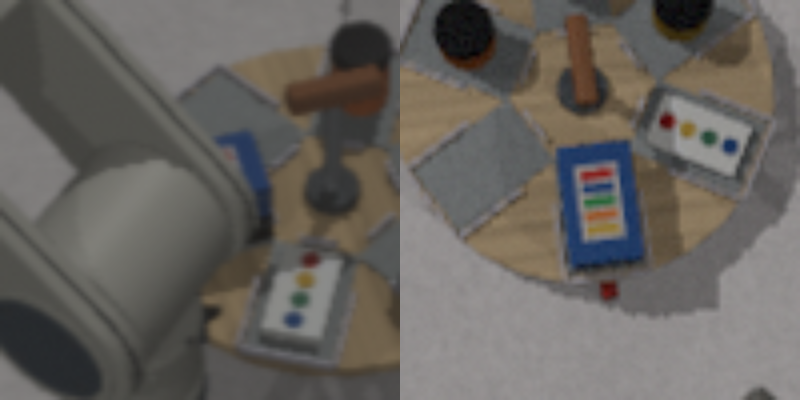

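The side view is blocked by the arm. The top crop shows blue square on black, and the fit gives (0.482, 0.000) with yaw 0.12. Now grasp red.

```bash
python3 -m creep '[{"tx":-0.0008,"ty":0.001,"tz":0.03,"turn":0,"grip":1},{"tx":0,"ty":0,"tz":0.05,"turn":0,"grip":1},{"tx":0,"ty":0,"tz":0.05,"turn":0,"grip":1},{"tx":0,"ty":0,"tz":0.04,"turn":0,"grip":1},{"tx":0,"ty":0,"tz":0.025,"turn":0,"grip":1},{"tx":0,"ty":0,"tz":0.012,"turn":0,"grip":1},{"tx":0,"ty":0,"tz":0.005,"turn":0,"grip":1},{"tx":0,"ty":0,"tz":0,"turn":0,"grip":1},{"tx":0,"ty":0,"tz":0,"turn":0,"grip":0.2},{"tx":0,"ty":0,"tz":0,"turn":0,"grip":0},{"tx":0,"ty":0,"tz":0,"turn":0,"grip":-0.2},{"tx":0,"ty":0,"tz":0,"turn":0,"grip":-0.2},{"tx":0,"ty":0,"tz":0,"turn":0,"grip":-0.2},{"tx":0,"ty":0,"tz":0,"turn":0,"grip":-0.2}]'; python3 to.py .4825 0 .21 .13
```

```text
time: 15.8
eef_pos: [0.4171, -0.3248, 0.0051]
orientation: [0.997, 0.081, 0.0, 0.0]
contact_force: [-0.4, 1.2, 6.4]
grip_width: 0.06
grip_force: 30.0
t 15.8 pos [ 0.4171 -0.3248  0.0051] q6 0.72 w 0.06 F [-0.4  1.2  6.4] tilt [ 0. -0. -1.]
turn units 0.367 (rows of 5deg) then tx 0.1782 ty -0.5227 tz -0.3416
```

```bash
python3 -m creep '[{"tx":0,"ty":0,"tz":-0.01,"turn":0,"grip":-0.2},{"tx":0,"ty":0,"tz":-0.03,"turn":0,"grip":-0.2},{"tx":0,"ty":0,"tz":-0.045,"turn":0,"grip":-0.2},{"tx":0,"ty":0,"tz":-0.045,"turn":0,"grip":-0.2},{"tx":0,"ty":0,"tz":-0.045,"turn":0.367,"grip":-0.2},{"tx":0,"ty":0,"tz":-0.045,"turn":0,"grip":-0.2},{"tx":0,"ty":0,"tz":-0.045,"turn":0,"grip":-0.2},{"tx":0,"ty":0,"tz":-0.045,"turn":0,"grip":-0.2},{"tx":0,"ty":0,"tz":-0.03,"turn":0,"grip":-0.2},{"tx":0,"ty":0,"tz":0,"turn":0,"grip":-0.2},{"tx":0,"ty":0,"tz":0,"turn":0,"grip":-0.2}]'
python3 -m creep '[{"tx":0.005,"ty":-0.015,"tz":0,"turn":0,"grip":-0.2},{"tx":0.0137,"ty":-0.0402,"tz":0,"turn":0,"grip":-0.2},{"tx":0.0137,"ty":-0.0402,"tz":0,"turn":0,"grip":-0.2},{"tx":0.0137,"ty":-0.0402,"tz":0,"turn":0,"grip":-0.2},{"tx":0.0137,"ty":-0.0402,"tz":0,"turn":0,"grip":-0.2},{"tx":0.0137,"ty":-0.0402,"tz":0,"turn":0,"grip":-0.2},{"tx":0.0137,"ty":-0.0402,"tz":0,"turn":0,"grip":-0.2},{"tx":0.0137,"ty":-0.0402,"tz":0,"turn":0,"grip":-0.2},{"tx":0.0137,"ty":-0.0402,"tz":0,"turn":0,"grip":-0.2},{"tx":0.0137,"ty":-0.0402,"tz":0,"turn":0,"grip":-0.2},{"tx":0.0137,"ty":-0.0402,"tz":0,"turn":0,"grip":-0.2},{"tx":0.0137,"ty":-0.0402,"tz":0,"turn":0,"grip":-0.2},{"tx":0.0137,"ty":-0.0402,"tz":0,"turn":0,"grip":-0.2},{"tx":0.0088,"ty":-0.0253,"tz":0,"turn":0,"grip":-0.2},{"tx":0,"ty":0,"tz":0,"turn":0,"grip":-0.2},{"tx":0,"ty":0,"tz":0,"turn":0,"grip":-0.2},{"tx":0,"ty":0,"tz":0,"turn":0,"grip":-0.2}]'; python3 to.py .4825 0 .124 .13
python3 - <<'E'
from fit import *
im=r.snapshot("side"); cv2.imwrite("pics/s3.png",im); h=cv2.cvtColor(im,cv2.COLOR_BGR2HSV); s=r.sense(); p=s["eef_pos"]
m=np.zeros(h.shape[:2],np.uint8); q=proj("side",box([p[0],p[1],p[2]-.005,.13],.026)); a=(q.min(0)-5).astype(int);b=(q.max(0)+5).astype(int)
m[a[1]:b[1],a[0]:b[0]]=(((h[...,0]<8)|(h[...,0]>170))&(h[...,1]>100))[a[1]:b[1],a[0]:b[0]]
c=np.vstack(cv2.findContours(m,0,2)[0])[:,0]; print("mask",c.min(0),c.max(0),"pred",q.min(0),q.max(0))
# blue under it
m=mask(im,"blue",(215,180,50,45)); print("blue side area",m.sum())
x,y,w,hh=cv2.boundingRect(m); q=proj("side",box([.4825,0,.082,.13],.034)); print("blue",x,x+w-1,y,y+hh-1,q.min(0),q.max(0))
E
```

```text
time: 16.9
eef_pos: [0.4166, -0.3244, 0.2083]
orientation: [0.998, 0.065, -0.0, -0.0]
contact_force: [0.9, 1.0, -1.2]
grip_width: 0.0598
grip_force: 30.0
time: 18.6
eef_pos: [0.4817, -0.0003, 0.208]
orientation: [0.998, 0.065, -0.001, 0.0]
contact_force: [-0.9, 0.7, -1.2]
grip_width: 0.0599
grip_force: 30.0
t 18.6 pos [ 4.817e-01 -3.000e-04  2.080e-01] q6 1.42 w 0.0599 F [-0.9  0.7 -1.2] tilt [-0.001 -0.    -1.   ]
turn units -0.003 (rows of 5deg) then tx 0.0014 ty -0.0003 tz 0.1401
mask [220 172] [256 192] pred [218.29092999 164.90877773] [257.13214152 193.4303894 ]
blue side area 719
blue 223 256 193 219 [221.55240407 191.05620819] [257.99907527 220.09441492]
```

The red tin hangs as predicted and the blue one sits as placed. Lower it.

```bash
python3 -m creep '[{"tx":0.0014,"ty":-0.0003,"tz":0.02,"turn":0,"grip":-0.2},{"tx":0,"ty":0,"tz":0.03,"turn":0,"grip":-0.2},{"tx":0,"ty":0,"tz":0.03,"turn":0,"grip":-0.2},{"tx":0,"ty":0,"tz":0.025,"turn":0,"grip":-0.2},{"tx":0,"ty":0,"tz":0.018,"turn":0,"grip":-0.2},{"tx":0,"ty":0,"tz":0.01,"turn":0,"grip":-0.2},{"tx":0,"ty":0,"tz":0.005,"turn":0,"grip":-0.2},{"tx":0,"ty":0,"tz":0.002,"turn":0,"grip":-0.2},{"tx":0,"ty":0,"tz":0,"turn":0,"grip":-0.2},{"tx":0,"ty":0,"tz":0,"turn":0,"grip":-0.2}]'; python3 to.py .4825 0 .121 .13
```

```text
time: 19.65
eef_pos: [0.4835, 0.0004, 0.1251]
orientation: [0.998, 0.065, 0.0, 0.0]
contact_force: [-0.1, -0.8, -1.5]
grip_width: 0.0598
grip_force: 30.0
t 19.65 pos [4.835e-01 4.000e-04 1.251e-01] q6 1.42 w 0.0598 F [-0.1 -0.8 -1.5] tilt [ 0.001 -0.    -1.   ]
turn units 0.000 (rows of 5deg) then tx -0.0017 ty 0.0005 tz 0.0069
```

```bash
python3 -m creep '[{"tx":-0.0012,"ty":0,"tz":0.003,"turn":0,"grip":-0.2},{"tx":0,"ty":0,"tz":0.0025,"turn":0,"grip":-0.2},{"tx":0,"ty":0,"tz":0,"turn":0,"grip":-0.2},{"tx":0,"ty":0,"tz":0,"turn":0,"grip":-0.2}]';  python3 -m creep '[{"tx":0,"ty":0,"tz":0.0012,"turn":0,"grip":-0.2},{"tx":0,"ty":0,"tz":0,"turn":0,"grip":-0.2},{"tx":0,"ty":0,"tz":0,"turn":0,"grip":-0.2}]'
```

```text
time: 20.05
eef_pos: [0.4824, 0.0003, 0.1213]
orientation: [0.998, 0.065, -0.0, 0.0]
contact_force: [-1.1, -0.3, -1.1]
grip_width: 0.0603
grip_force: 30.0
time: 20.35
eef_pos: [0.4825, 0.0003, 0.121]
orientation: [0.998, 0.065, 0.0, 0.0]
contact_force: [-2.5, 0.4, 6.3]
grip_width: 0.0596
grip_force: 30.0
```

```bash
python3 -m creep '[{"tx":0,"ty":0,"tz":0,"turn":0,"grip":0.4},{"tx":0,"ty":0,"tz":0,"turn":0,"grip":0.7},{"tx":0,"ty":0,"tz":0,"turn":0,"grip":1},{"tx":0,"ty":0,"tz":0,"turn":0,"grip":1},{"tx":0,"ty":0,"tz":-0.01,"turn":0,"grip":1},{"tx":0,"ty":0,"tz":-0.03,"turn":0,"grip":1},{"tx":0,"ty":0,"tz":-0.05,"turn":0,"grip":1},{"tx":0,"ty":0,"tz":-0.05,"turn":0,"grip":1},{"tx":0,"ty":0,"tz":-0.04,"turn":0,"grip":1},{"tx":0,"ty":0,"tz":0,"turn":0,"grip":1}]'
python3 - <<'E'
from fit import *
I={n:r.snapshot(n) for n in("side","top")}
for n in I: cv2.imwrite(f"pics/{n}4.png",I[n])
cv2.imwrite("pics/c4.png",np.hstack([cv2.resize(I["side"][130:250,190:310],None,fx=3.3,fy=3.3),cv2.resize(I["top"][140:260,200:320],None,fx=3.3,fy=3.3)]))
for n,(x,y,w,h) in dict(side=(258,172,32,22),top=(245,168,20,34)).items():
    hs=cv2.cvtColor(I[n],cv2.COLOR_BGR2HSV)[y:y+h,x:x+w]
    m=((hs[...,0]<14)&(hs[...,1]>110)).astype(np.uint8)
    k,l,s,ce=cv2.connectedComponentsWithStats(m);b=1+np.argmax(s[1:,4]);print(n,ce[b]+(x,y),s[b])
# handle fit from first pictures, box silhouettes at z .159-.181, and prediction
I={n:cv2.imread(f"pics/{n}0.png") for n in I}
import fit
def hb(p,h):
    x,y,z,a=p; c,s=np.cos(a),np.sin(a)
    return np.array([[x+c*i*.036-s*j*.009,y+s*i*.036+c*j*.009,z+k*.022] for i in(1,-1) for j in(1,-1) for k in(0,1)])
fit.box=hb; M={}
for n,(x,y,w,h) in dict(side=(258,172,32,22),top=(245,168,20,34)).items():
    hs=cv2.cvtColor(I[n],cv2.COLOR_BGR2HSV); m=np.zeros(hs.shape[:2],np.uint8)
    m[y:y+h,x:x+w]=((hs[...,0]<14)&(hs[...,1]>100))[y:y+h,x:x+w]
    k,l,s,ce=cv2.connectedComponentsWithStats(m);b=1+np.argmax(s[1:,4]); M[n]=(l==b).astype(np.uint8)
print("handle",fit.fit(M,np.array([.585,.014,.159,.13]),0))
E
python3 to.py .5865 .0143 .25 .136
```

```text
time: 21.35
eef_pos: [0.4846, 0.0003, 0.2321]
orientation: [0.998, 0.065, 0.003, 0.0]
contact_force: [0.2, -1.0, 0.4]
grip_width: 0.088
grip_force: 0.0
side [275.36986301 182.33333333] [  4   4  25  13 219]
top [253.5 174.5] [7 6 4 2 8]
handle (array([0.58878217, 0.01472423, 0.1543602 , 0.11844201]), np.float64(72.06149942329873), {'side': 227, 'top': 117})
t 21.45 pos [4.825e-01 3.000e-04 2.289e-01] q6 1.42 w 0.0877 F [-0.3  0.4 -0.5] tilt [ 0.001 -0.    -1.   ]
turn units -0.068 (rows of 5deg) then tx 0.1750 ty 0.0005 tz -0.0351
```

View pics/c4.png

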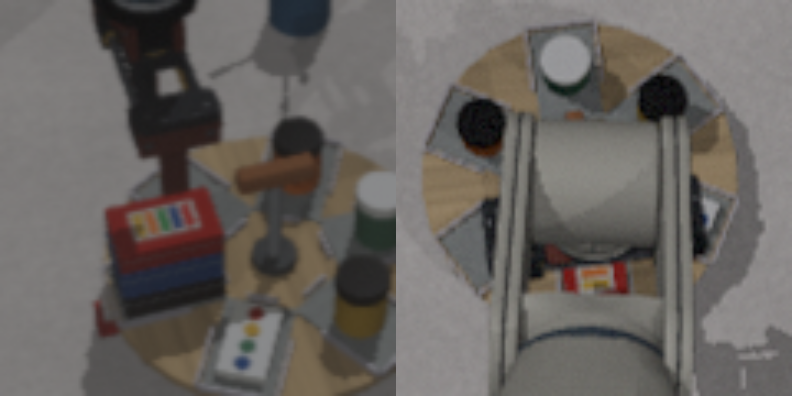

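The red, blue and black tins stand as a square column, upper edges aligned, in the side crop. Next the handle, at about (0.5875, 0.0145).

```bash
python3 -m creep '[{"tx":0.02,"ty":0,"tz":-0.005,"turn":-0.07,"grip":1},{"tx":0.04,"ty":0,"tz":0,"turn":0,"grip":1},{"tx":0.05,"ty":0,"tz":0,"turn":0,"grip":1},{"tx":0.04,"ty":0,"tz":0,"turn":0,"grip":1},{"tx":0.0267,"ty":0,"tz":0,"turn":0,"grip":1},{"tx":0,"ty":0,"tz":0,"turn":0,"grip":1},{"tx":0,"ty":0,"tz":0,"turn":0,"grip":1},{"tx":0,"ty":0,"tz":0,"turn":0,"grip":1}]'; python3 to.py .5875 .0145 .151 .134
```

```text
time: 22.25
eef_pos: [0.5864, 0.0146, 0.2308]
orientation: [0.998, 0.068, -0.001, -0.0]
contact_force: [-0.2, 0.4, 0.3]
grip_width: 0.0879
grip_force: 0.0
t 22.25 pos [0.5864 0.0146 0.2308] q6 1.44 w 0.0879 F [-0.2  0.4  0.3] tilt [-0.002 -0.    -1.   ]
turn units 0.025 (rows of 5deg) then tx 0.0018 ty 0.0004 tz 0.1330
```

```bash
python3 -m creep '[{"tx":0.0018,"ty":0,"tz":0.02,"turn":0,"grip":1},{"tx":0,"ty":0,"tz":0.035,"turn":0,"grip":0.6},{"tx":0,"ty":0,"tz":0.035,"turn":0,"grip":0.4},{"tx":0,"ty":0,"tz":0.025,"turn":0,"grip":0.2},{"tx":0,"ty":0,"tz":0.012,"turn":0,"grip":0},{"tx":0,"ty":0,"tz":0.006,"turn":0,"grip":-0.1},{"tx":0,"ty":0,"tz":0,"turn":0,"grip":-0.2},{"tx":0,"ty":0,"tz":0,"turn":0,"grip":-0.3},{"tx":0,"ty":0,"tz":0,"turn":0,"grip":-0.4},{"tx":0,"ty":0,"tz":0,"turn":0,"grip":-0.5},{"tx":0,"ty":0,"tz":0,"turn":0,"grip":-0.6},{"tx":0,"ty":0,"tz":0,"turn":0,"grip":-0.8},{"tx":0,"ty":0,"tz":0,"turn":0,"grip":-0.8},{"tx":0,"ty":0,"tz":0,"turn":0,"grip":-0.8}]'; python3 to.py .5875 .0145 .151 .134
```

```text
time: 23.65
eef_pos: [0.5887, 0.0151, 0.1522]
orientation: [0.998, 0.068, 0.0, -0.0]
contact_force: [-1.6, 3.1, 5.3]
grip_width: 0.0179
grip_force: 30.0
t 23.65 pos [0.5887 0.0151 0.1522] q6 1.44 w 0.0179 F [-1.6  3.1  5.3] tilt [ 0.  0. -1.]
turn units 0.026 (rows of 5deg) then tx -0.0021 ty 0.0007 tz 0.0020
```

Gripped at 18 mm with little side force. Start the turn gently.

```bash
python3 -m creep '[{"turn":-0.05,"tx":0,"ty":0,"tz":0,"grip":-0.8},{"turn":-0.15,"tx":0,"ty":0,"tz":0,"grip":-0.8},{"turn":-0.25,"tx":0,"ty":0,"tz":0,"grip":-0.8},{"turn":-0.35,"tx":0,"ty":0,"tz":0,"grip":-0.8},{"turn":-0.4,"tx":0,"ty":0,"tz":0,"grip":-0.8},{"turn":-0.4,"tx":0,"ty":0,"tz":0,"grip":-0.8},{"turn":-0.4,"tx":0,"ty":0,"tz":0,"grip":-0.8},{"turn":-0.4,"tx":0,"ty":0,"tz":0,"grip":-0.8},{"turn":-0.4,"tx":0,"ty":0,"tz":0,"grip":-0.8},{"turn":-0.4,"tx":0,"ty":0,"tz":0,"grip":-0.8}]'; python3 -c "
from workcell import r;print(r.sense()['moment'])"
```

```text
time: 24.65
eef_pos: [0.5885, 0.016, 0.1522]
orientation: [0.978, 0.206, 0.0, -0.001]
contact_force: [-2.4, 7.5, 7.0]
grip_width: 0.0178
grip_force: 30.0
[ 1.16098116  0.47618025 -0.30839191]
```

```bash
python3 -m creep '[{"turn":-0.5,"tx":0,"ty":0,"tz":0,"grip":-0.8},{"turn":-0.5,"tx":0,"ty":0,"tz":0,"grip":-0.8},{"turn":-0.5,"tx":0,"ty":0,"tz":0,"grip":-0.8},{"turn":-0.5,"tx":0,"ty":0,"tz":0,"grip":-0.8},{"turn":-0.5,"tx":0,"ty":0,"tz":0,"grip":-0.8},{"turn":-0.5,"tx":0,"ty":0,"tz":0,"grip":-0.8},{"turn":-0.5,"tx":0,"ty":0,"tz":0,"grip":-0.8},{"turn":-0.5,"tx":0,"ty":0,"tz":0,"grip":-0.8},{"turn":-0.5,"tx":0,"ty":0,"tz":0,"grip":-0.8},{"turn":-0.5,"tx":0,"ty":0,"tz":0,"grip":-0.8},{"turn":-0.5,"tx":0,"ty":0,"tz":0,"grip":-0.8},{"turn":-0.5,"tx":0,"ty":0,"tz":0,"grip":-0.8},{"turn":-0.5,"tx":0,"ty":0,"tz":0,"grip":-0.8},{"turn":-0.5,"tx":0,"ty":0,"tz":0,"grip":-0.8},{"turn":-0.4,"tx":0,"ty":0,"tz":0,"grip":-0.8},{"turn":-0.4,"tx":0,"ty":0,"tz":0,"grip":-0.8},{"turn":-0.3,"tx":0,"ty":0,"tz":0,"grip":-0.8},{"turn":-0.3,"tx":0,"ty":0,"tz":0,"grip":-0.8},{"turn":-0.2,"tx":0,"ty":0,"tz":0,"grip":-0.8},{"turn":-0.2,"tx":0,"ty":0,"tz":0,"grip":-0.8}]'; python3 -m creep '[{"turn":0,"tx":0,"ty":0,"tz":0,"grip":-0.8},{"turn":0,"tx":0,"ty":0,"tz":0,"grip":-0.8},{"turn":0,"tx":0,"ty":0,"tz":0,"grip":-0.8}]';python3 to.py .5875 .0145 .151 1.183;python3 -c "
from workcell import r;print(r.sense()['moment'])"
```

```text
time: 26.65
eef_pos: [0.5866, 0.0177, 0.1522]
orientation: [0.83, 0.558, -0.0, -0.003]
contact_force: [-9.6, 16.3, 12.4]
grip_width: 0.0179
grip_force: 30.0
time: 26.95
eef_pos: [0.5866, 0.0177, 0.1522]
orientation: [0.83, 0.558, -0.0, -0.003]
contact_force: [-10.1, 16.4, 12.1]
grip_width: 0.018
grip_force: 30.0
t 26.95 pos [0.5866 0.0177 0.1522] q6 0.39 w 0.018 F [-10.1  16.4  12.1] tilt [-0.004  0.004 -1.   ]
turn units 0.004 (rows of 5deg) then tx -0.0044 ty 0.0033 tz 0.0020
[2.31533436 1.31380415 0.0634293 ]
```

The turn is complete at 60°. Before letting go I'll ease off the ~19 N side load, then open slowly.

```bash
python3 -m creep '[{"turn":0,"tx":0.001,"ty":-0.002,"tz":-0.0005,"grip":-0.8},{"turn":0,"tx":0.002,"ty":-0.002,"tz":-0.0005,"grip":-0.8},{"turn":0,"tx":0,"ty":0,"tz":0,"grip":-0.8},{"turn":0,"tx":0,"ty":0,"tz":0,"grip":-0.8}]'; python3 -c "
from workcell import r;print(r.sense()['moment'])"
```

```text
time: 27.35
eef_pos: [0.5866, 0.0177, 0.1522]
orientation: [0.83, 0.558, -0.0, -0.001]
contact_force: [-1.5, 6.1, 2.1]
grip_width: 0.0178
grip_force: 30.0
[0.86176703 0.36744695 0.10639485]
```

```bash
python3 -m creep '[{"turn":0,"tx":0,"ty":0,"tz":0,"grip":-0.5},{"turn":0,"tx":0,"ty":0,"tz":0,"grip":-0.3},{"turn":0,"tx":0,"ty":0,"tz":0,"grip":0},{"turn":0,"tx":0,"ty":0,"tz":0,"grip":0.2},{"turn":0,"tx":0,"ty":0,"tz":0,"grip":0.2},{"turn":0,"tx":0,"ty":0,"tz":-0.02,"grip":0.2},{"turn":0,"tx":0,"ty":0,"tz":-0.04,"grip":0.2},{"turn":0,"tx":0,"ty":0,"tz":-0.06,"grip":0.2},{"turn":0,"tx":0,"ty":0,"tz":-0.06,"grip":0.2},{"turn":0,"tx":0,"ty":0,"tz":-0.06,"grip":0.2},{"turn":0,"tx":0,"ty":0,"tz":-0.04,"grip":0.2},{"turn":0,"tx":0,"ty":0,"tz":0,"grip":0.2}]'; python3 to.py .45 .35 .3 1.183
```

```text
time: 28.55
eef_pos: [0.589, 0.0174, 0.3254]
orientation: [0.83, 0.558, 0.003, 0.002]
contact_force: [0.6, 0.3, 0.4]
grip_width: 0.0527
grip_force: 0.0
t 28.55 pos [0.589  0.0174 0.3254] q6 0.4 w 0.0527 F [0.6 0.3 0.4] tilt [ 0.008  0.    -1.   ]
turn units 0.005 (rows of 5deg) then tx 0.4256 ty -0.4241 tz 0.0424
```

```bash
python3 -m creep '[{"tx":0.015,"ty":-0.03,"tz":0,"turn":0,"grip":0.2},{"tx":0.03,"ty":-0.04,"tz":0,"turn":0,"grip":0.2},{"tx":0.03,"ty":-0.05,"tz":0,"turn":0,"grip":0.2},{"tx":0.03,"ty":-0.05,"tz":0,"turn":0,"grip":0.2},{"tx":0.03,"ty":-0.05,"tz":0,"turn":0,"grip":0.2},{"tx":0.03,"ty":-0.05,"tz":0,"turn":0,"grip":0.2},{"tx":0.03,"ty":-0.05,"tz":0,"turn":0,"grip":0.2},{"tx":0.03,"ty":-0.04,"tz":0,"turn":0,"grip":0.2},{"tx":0.03,"ty":-0.03,"tz":0,"turn":0,"grip":0.2},{"tx":0.03,"ty":-0.03,"tz":0,"turn":0,"grip":0.2},{"tx":0.03,"ty":-0.02,"tz":0,"turn":0,"grip":0.2},{"tx":0.03,"ty":-0.02,"tz":0,"turn":0,"grip":0.2},{"tx":0.03,"ty":-0.01,"tz":0,"turn":0,"grip":0.2},{"tx":0,"ty":0,"tz":0,"turn":0,"grip":0.2},{"tx":0,"ty":0,"tz":0,"turn":0,"grip":0.2},{"tx":0,"ty":0,"tz":0,"turn":0,"grip":0.2}]'
python3 - <<'E'
from fit import *
I={n:r.snapshot(n) for n in("side","top")}
for n in I: cv2.imwrite(f"pics/{n}5.png",I[n])
ax=np.array([.5866,.0141]); b=.136+np.pi/3; print("pred tin",ax+.105*np.array([np.cos(b+np.pi),np.sin(b+np.pi)]),b)
cv2.imwrite("pics/c5.png",np.hstack([cv2.resize(I["side"][130:250,190:310],None,fx=3.3,fy=3.3),cv2.resize(I["top"][130:250,195:315],None,fx=3.3,fy=3.3)]))
p=[ .5866-.105*np.cos(b),.0141-.105*np.sin(b),.116,b]
M={"side":mask(I["side"],"red",(225,205,60,50)),"top":mask(I["top"],"red",(260,185,55,50))}
print(fit(M,np.array(p),.026))
E
```

```text
time: 30.15
eef_pos: [0.4107, 0.3315, 0.3199]
orientation: [0.83, 0.558, -0.001, 0.0]
contact_force: [-0.2, 0.2, 0.3]
grip_width: 0.0527
grip_force: 0.0
pred tin [ 0.54691353 -0.08311103] 1.1831975511965975
(array([ 0.54629663, -0.0825171 ,  0.11621195,  1.18693187]), np.float64(81.8720953479431), {'side': 661, 'top': 616})
```

View pics/c5.png

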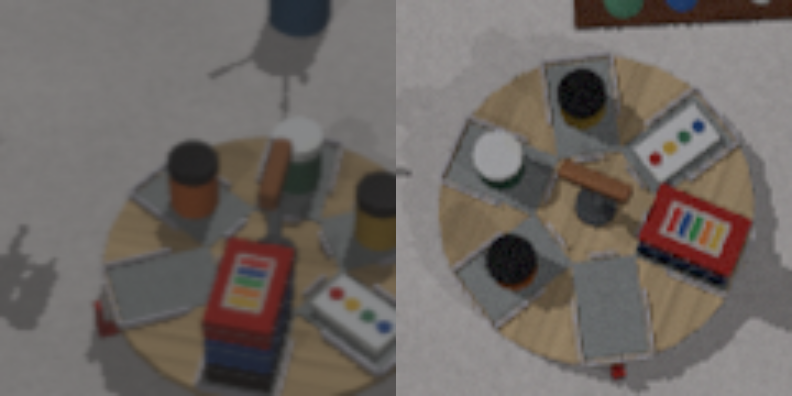

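The empty bay is now at the front by the pointer and the column stands square in its bay. The red fit agrees with the prediction to within 1 mm and 0.004 rad.

```bash
python3 -c "
from workcell import r;print(r.close_job())"
```

```text
the job is handed in; nothing more can be done
None
```

I stacked blue on black and red on blue, turned the carousel one click anticlockwise so the empty bay faces front with the column still square in its bay, and handed the job in at about 30 s; no verdict was returned.

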